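Close up the row of tins on the bench shelf

TASK

Tidy the low bench shelf: take the small green tin off the screw case and stand it on the shelf in the gap beside the yellow bookend, and push all three tins back so that they stand square with their backs flat against the back rail. Then push the sliding bookend along until it closes the row up, tin against tin with no gaps, and press it slowly until you feel the whole row firm against the stop pad in the fixed dark end block: about 20 N of push at the bookend, without ramming it (45 N at the end block is too much). Leave the tins upright, and leave the screw case, jar, tape roll and sanding block where they are.

Things in the scene. Friction and masses are not known exactly. Their poses are not given: they have to be found in the camera images.
- shelf: Low wooden bench shelf, fixed; place and yaw vary. Origin at bench height. Its board: x -95 to +95, y -313 to +180, top at z = +50 (mm, own frame). Back rail along the whole far (+x) side: front face at x = +75, 15 mm thick, 55 mm above the board; a tin flat against it has its centre at x = +35. Open above and at the front (-x).
- end_block: Fixed dark wood block at the left (+y) end of the shelf, 20 mm thick, 150 mm deep (x), 70 mm above the board. Origin: on the board, on its inner face, at shelf (0, 160, 50); axes as the shelf's. A rigid black stop pad (60 x 50 mm, level with the tins) sticks out of it towards the tins by 4 to 44 mm; its setting differs each time and is not reported: find it by touch.
- bookend (a joint): Yellow bookend that slides along the board in the shelf's y direction: 0 = far right, growing as it moves left (+y) towards the end block, in metres, range 0 to 0.26. Its inner (+y) face lies at shelf y = -268 mm + value. Stiff (about 3 N), stays where left. With the row home it reads 0.148 to 0.188, by the stop pad's setting.
- bookend_face (a point): Middle of the bookend's inner (+y) face, 35 mm above the board. Upright yellow plate 100 mm deep (x, -70 to +30 about this point), 8 mm thick (to -y), 70 mm tall; behind it (-y) a foot 4 mm high reaches 55 mm from the inner face, with a gusset near each end of the plate up to 35 mm above the board.
- red_tin: Square red storage tin, steel with a red band and red flat lid: 80 mm deep (own x), 88 mm wide (own y), 80 mm tall, about 0.3 kg (varies); too wide to grasp across y. Starts upright on the shelf board, askew and away from the back rail. Origin: centre of its underside, z up.
- blue_tin: Square blue storage tin, steel with a blue band and blue flat lid: 80 mm deep (own x), 88 mm wide (own y), 80 mm tall, about 0.3 kg (varies); too wide to grasp across y. Starts upright on the shelf board, askew and away from the back rail. Origin: centre of its underside, z up.
- green_tin: Narrow green tin, steel with green band and green flat lid: 80 mm deep (own x), 60 mm wide (own y), 80 mm tall, about 0.25 kg (varies). Starts upright on top of the screw case. Grasp it across its 60 mm width. In the row its 80 mm side runs front to back. Origin: centre of its underside, z up.
- case: Grey plastic screw case, 120 x 100 x 60 mm (x, y, z), 0.9 kg, standing on the bench left or right of the shelf; the green tin starts on it. Stays where it is. Origin: centre of its underside.
- jar: Jar with a dark lid, 72 mm diameter, 85 mm tall, on the bench on the other side of the shelf. Bystander. Origin: centre of its underside.
- tape: Roll of green masking tape lying flat on the bench beyond the shelf's left end, 90 mm diameter, 24 mm high. Bystander. Origin: centre of its underside.
- sanding_block: Cork sanding block, 110 x 65 x 30 mm, on the bench behind the shelf. Bystander. Origin: centre of its underside.
There are look-alikes about, which are no part of the job. Leave any purple or turquoise look-alike of the green_tin alone.

How it is judged:
On the way, in this order (a step that is already met when the one before it is completed fails the run):
1. the green tin stands upright on the shelf board (z of green_tin in the frame of shelf between 0.045 and 0.055 m and contact force between green_tin and shelf above 0.5 N and angle between green_tin's own z axis and vertical below 0.06 rad), for 0.2 s.
2. the bookend has closed the row up without gaps and a push of more than 4 N is felt by the end block (its stop pad) (horizontal distance between bookend_face and green_tin below 0.0335 m and horizontal distance between red_tin and blue_tin below 0.0915 m and ((horizontal distance between green_tin and red_tin below 0.0775 m and y of blue_tin in the frame of shelf above 0.068 m) or (horizontal distance between green_tin and blue_tin below 0.0775 m and y of red_tin in the frame of shelf above 0.068 m)) and contact force between any of red_tin, blue_tin, green_tin and end_block above 4 N), for 0.1 s.
At the end, for the whole second after the job is handed in: All three tins upright (0.06 rad) and at rest on the board between end block and bookend, the green one next to the bookend, backs within 4 mm of the rail, square within 0.05 rad; row home at the stop pad, gaps from tin to tin and to the bookend under 3.5 mm (x of each of red_tin, blue_tin, green_tin in the frame of shelf above 0.031 m and z of red_tin in the frame of shelf between 0.045 and 0.055 m and angle between each of red_tin, blue_tin, green_tin's own z axis and vertical below 0.06 rad and angle between the x axis of each of red_tin, blue_tin, green_tin and the x axis of shelf, either way round below 0.05 rad and linear speed of each of red_tin, blue_tin, green_tin below 0.01 m/s and z of blue_tin in the frame of shelf between 0.045 and 0.055 m and z of green_tin in the frame of shelf between 0.045 and 0.055 m and horizontal distance between bookend_face and green_tin below 0.0335 m and horizontal distance between red_tin and blue_tin below 0.0915 m and ((horizontal distance between green_tin and red_tin below 0.0775 m and y of blue_tin in the frame of shelf above 0.068 m) or (horizontal distance between green_tin and blue_tin below 0.0775 m and y of red_tin in the frame of shelf above 0.068 m))); the robot touches nothing.
It fails at once if the screw case, jar, tape roll or sanding block is shifted by more than 20 mm or tipped (distance of any of case, jar, tape, sanding_block from where it was at the start of the episode above 0.02 m or angle between any of case, jar, tape, sanding_block's own z axis and vertical above 0.3 rad).
It fails at once if a tin is tipped by more than 0.5 rad (angle between any of red_tin, blue_tin, green_tin's own z axis and vertical above 0.5 rad).
It fails at once if the end block is pressed by a tin with more than 45 N (contact force between any of red_tin, blue_tin, green_tin and end_block above 45 N).
It also fails if it takes over 72 s, if anything falls off the work surface, if the arm or the gripper's body presses on something with over 40 N, if the wrist force passes 120 N, or if a joint passes its speed limit or range.

ROBOT

A 6-joint arm with a two-finger parallel gripper is mounted at the origin on the work surface. World frame = base frame: x ahead of the robot, y to its left, z up, the work surface at z = 0. Lengths are in m, angles in rad, forces in N, time in s.
With the tool pointing down it reaches from about 0.4 to 0.825 m from the base axis. Payload 7 kg.
Tool frame: the origin (TCP) lies at the very end of the fingers, on their centre line; the grasp point (between the pads) lies 19 mm behind it; z points along the fingers, y is the line along which they close (so a half turn about z gives the same grasp; the last joint's range is limited). The gripper opens to 88 mm and grips with 3 to 60 N. Pads are 19 mm wide; open, the fingers measure 130 mm over their backs; the gripper's body (78 mm by 193 mm) begins 47 mm behind the grasp point.
Start: joints at [-1.055, 0.359, 0.012, 0, -1.224, -0.288], TCP at [0.152, -0.658, 0.227] pointing down, gripper open.
Joint ranges: [-3.07, 3.07], [-1.43, 2.12], [-1.02, 1.25], [-3.03, 1.67], [-3.05, -0], [-3.03, 3.03]. Speed limits (rad/s): [2.39, 2.39, 3.01, 3.14, 3.14, 3.14].

INTERFACE

Orientations are given as [roll, pitch, yaw] about the fixed x, y, z axes, in that order (R = Rz(yaw) Ry(pitch) Rx(roll)).
In Python, from station import * gives the robot as it stands.
- The arm moves only by the tool servo_tool, never from a script. Its argument "moves" is a list of rows, each an object of numbers: "jaw": the opening, from 0 (shut) to 1 (fully open); "dx", "dy", "dz": the shift along the world's x, y, z in m; "roll": the turn about the world's z in degrees. A call has exactly 10 rows; each row shifts and turns the commanded pose from where the row before left it; what a row does not reach is not made up. A row lasts 1/8 s, in which the tool goes at most 62.5 mm and 10.7 degrees, less where a joint would pass 70% of its speed; a pose out of reach is approached as far as the arm can. A call with a gripper value outside its range is refused whole. The fingers move at their own pace and stop on an object; "newtons" is the grip in N (left out, the last holds). Time passes only in rows, so rows that do not move let the fingers close, or fill a call up. It gives the time, the measured TCP pose, the force, the opening and the grip force at its end, in the units of the state.
- get_state(): the state, without advancing time (a new reading comes with each control period).
- grab_frame(name): name is "scene" or "top" or "wrist"; returns (picture, depth): 384x512x3 uint8, red, green, blue; 384x512 float32, m along the optical axis (not along the pixel's ray), 0 where there is no reading.
- calibration(name): a dict with "intrinsics" (3x3 intrinsics, pixels), "k1" (the pictures are not rectified: a ray, as slopes to the right and down, at radius r is drawn at 1 + k1 r^2 times it, then the intrinsics apply), "R" (3x3) and "t" (3): a world point X has camera coordinates R X + t. Camera axes: x right, y down, z forward; pixel columns grow to the right and rows downward; lengths in m; the calibration is good to about 2 mm. A picture is of the moment at which its call begins: read the wrist's pose just before it. calibration takes no time and is no camera call; for the wrist camera it gives the pose at the moment of the call.
- job_done(): hands the job in; it is judged then, once.
The state is a dict: "t": time; "q": joint angles; "qd": joint speeds; "joint_efforts": joint torques, N m; "eef_pos": TCP position; "ee_rot": TCP orientation; "force": force on the tool from outside, world axes, zero at the start; "moment": the same for the moment, N m; "width": finger opening in m; "gripper_force": force on a finger pad.
Only numpy, scipy, OpenCV 4.12 (cv2) and the standard library are available. Lean on these libraries where they do the work, as an engineer would, in place of code of your own. Each camera call takes 0.05 s, during which the arm holds its last target. There are 200 camera calls.

## Working session

There is one attempt and no reset: what is moved stays moved. The work goes in short steps, Python scripts to look and compute and a tool call to move; the robot and the scene stay as the last step left them, time stands still between calls to the robot, and variables do not carry over. Pictures are saved under pics/ and viewed, at most 10 in all, crops included, and the job is handed in when it is done.

Besides the shell and the picture viewer there is one more tool, called after "Request:" in YAML: its name, and indented under it one key for each argument. servo_tool: Moves the arm, as the interface text tells. Its arguments: {"type":"object","properties":{"moves":{"type":"array","items":{"type":"object","properties":{"jaw":{"type":"number"},"dx":{"type":"number"},"dy":{"type":"number"},"dz":{"type":"number"},"roll":{"type":"number"}}}},"newtons":{"type":"number"}},"required":["moves"]}

```bash
mkdir -p pics
cat > h.py <<'E'
from station import *
import numpy as np, cv2
def cloud(name):
    c=calibration(name); img,d=grab_frame(name)
    K=np.array(c["intrinsics"]);k=c["k1"];R=np.array(c["R"]);t=np.array(c["t"])
    v,u=np.mgrid[0:384,0:512].astype(float)
    p=cv2.undistortPoints(np.stack([u.ravel(),v.ravel()],1)[:,None],K,np.array([k,0,0,0.]))[:,0]
    P=np.c_[p,np.ones(len(p))]*d.reshape(-1,1)
    W=(P-t)@R
    W[d.ravel()==0]=np.nan
    return img,W.reshape(384,512,3)
def save(n,img,s=1): cv2.imwrite('pics/'+n,cv2.resize(img[:,:,::-1],None,fx=s,fy=s,interpolation=cv2.INTER_CUBIC))
E
python3 - <<'E'
from h import *
for n in("top","scene"):
    i,W=cloud(n); save(n+'0.png',i,1.5); np.savez(n+'0.npz',i=i,W=W)
print(get_state())
E
```

```text
{'t': 0.1, 'q': array([-1.05488104e+00,  3.59300071e-01,  1.11343975e-02, -2.65369464e-04,
       -1.22412255e+00, -2.88085650e-01]), 'qd': array([-0.00123574, -0.00213271,  0.00202578,  0.00109007,  0.00025033,
       -0.00016421]), 'joint_efforts': array([-1.80111580e-03, -5.84161270e+01,  2.93752635e+01,  7.01556846e+00,
        1.02214603e-02, -5.90056379e-05]), 'eef_pos': array([ 0.15230189, -0.65713286,  0.22572699]), 'ee_rot': array([ 3.14009135e+00, -1.84710626e-04, -2.91385322e+00]), 'force': array([-0.38523967,  0.08902653, -0.00593551]), 'moment': array([ 0.0383159 , -0.01741941, -0.00286574]), 'gripper_force': 0.0, 'width': 0.08785400747723247}
```

View pics/top0.png

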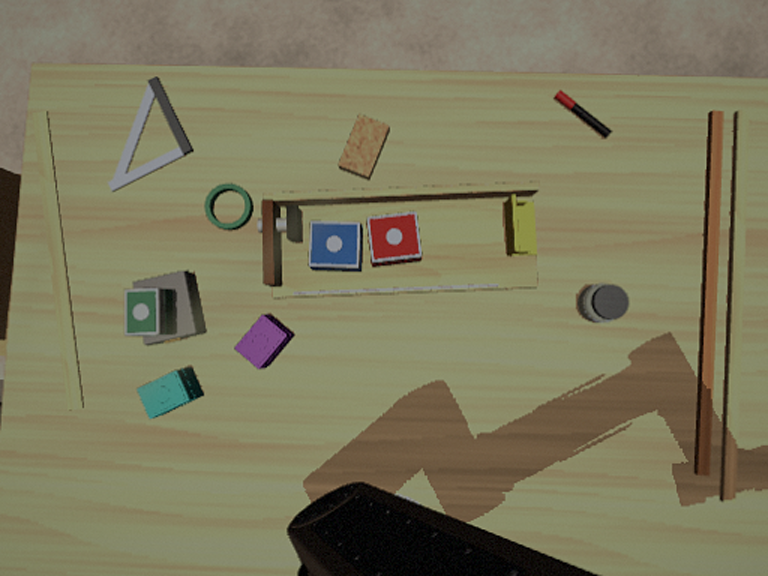

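View pics/scene0.png

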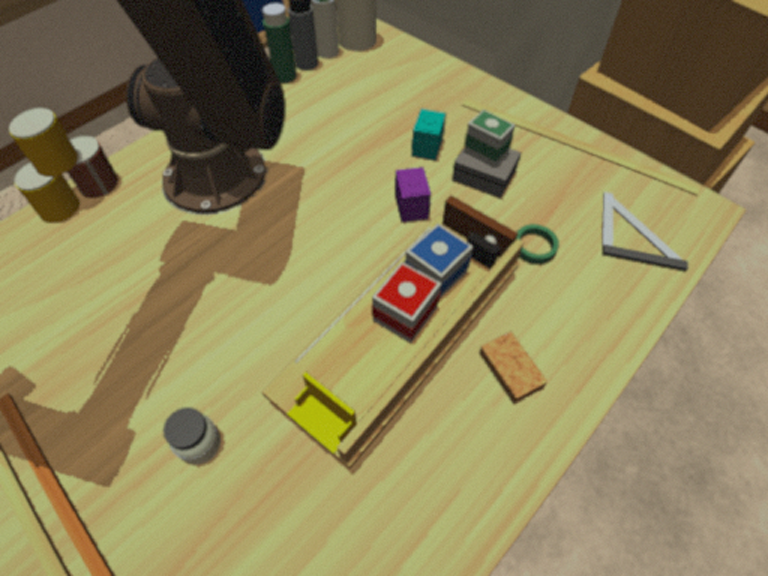

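Top view (768 px wide): the green tin at (142,312) is on the grey case. The blue tin is at (334,244), the red at (394,237), the bookend at (521,225) and the end block at (271,243). Candidates for the green tin are green (142,312), purple (264,341) and turquoise (170,391). Only the green one stands on the case and has a green lid with a white rim. I'll confirm it in a crop and measure.

Run:
```python
from h import *
z=np.load('top0.npz');i=z['i'];W=z['W']
save('crop1.png',i[120:290,70:370],2.6)
hsv=cv2.cvtColor(i,cv2.COLOR_RGB2HSV)
def rect(n,m):
    m=m.astype(np.uint8); k,l,s,c=cv2.connectedComponentsWithStats(m)
    j=1+np.argmax(s[1:,4]); P=W[l==j]
    r=cv2.minAreaRect((P[:,:2]*1000).astype(np.float32)); print(n,'c',np.round(r[0],1),'size',np.round(r[1],1),'ang',round(r[2],2),'z',np.round(np.nanmedian(P[:,2]),4),len(P)); return r
def reg(u0,u1,v0,v1):
    m=np.zeros((384,512),bool); m[int(v0/1.5):int(v1/1.5),int(u0/1.5):int(u1/1.5)]=1; return m
Z=W[...,2]
rect('green',reg(100,210,260,360)&(Z>.125))
rect('case',reg(100,215,260,360)&(Z>.045)&(Z<.08))
rect('blue',reg(300,364,200,290)&(Z>.12))
rect('red',reg(366,430,200,290)&(Z>.12))
rect('endblk',reg(250,310,180,300)&(Z>.11))
rect('rail',reg(250,550,170,215)&(Z>.09)&(Z<.112))
rect('bookend',reg(495,550,180,270)&(Z>.108))
rect('board',reg(250,550,180,305)&(Z>.04)&(Z<.06))
rect('jar',reg(570,640,270,330)&(Z>.07))
```

```text
green c [446.6 421.6] size [79.8 59.8] ang 4.21 z 0.1411 780
case c [455.1 416.2] size [124.  102.4] ang 14.83 z 0.0603 930
blue c [573.1  98.2] size [79.3 88.3] ang 1.21 z 0.1314 1051
red c [588.8  -4.4] size [80.8 88.2] ang 8.16 z 0.1314 1046
endblk c [575.6 215.8] size [146.5  21.3] ang 4.0 z 0.1203 462
rail c [670.2 -14.8] size [ 36.5 490. ] ang 6.03 z 0.105 1192
bookend c [ 619.2 -214.3] size [97.   8.4] ang 3.78 z 0.1197 148
board c [583.1 -21.1] size [171.5 496.6] ang 3.89 z 0.0509 7480
jar c [ 489.5 -393.6] size [61.9 61.5] ang 31.47 z 0.0857 471
```

View pics/crop1.png

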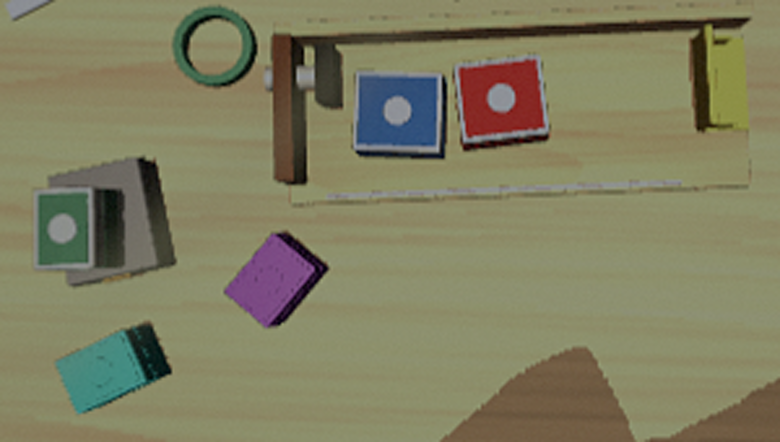

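The crop confirms it: the green-lidded tin at crop (63,228) is on the case, while the purple (275,280) and turquoise (100,370) ones stand on the bench. Shelf yaw is about 3.9°, origin about (588,46) mm. I'll move round to above the green tin.

Request:
servo_tool:
  moves:
    - {"dx": 0.04, "dy": 0.03, "roll": -9, "jaw": 1}
    - {"dx": 0.044, "dy": 0.032}
    - {"dx": 0.044, "dy": 0.032}
    - {"dx": 0.044, "dy": 0.032}
    - {"dx": 0.044, "dy": 0.032}
    - {"dx": 0.044, "dy": 0.032}
    - {"dx": 0.044, "dy": 0.032}
    - {"dx": 0.044, "dy": 0.035}
    - {"dx": 0.015, "dy": 0.05}
    - {"dx": 0.015, "dy": 0.05}

```text
$.moves[0]: bad value
```

Request:
servo_tool:
  moves:
    - {"dx": 0.015, "dy": 0.05}
    - {"dx": 0.015, "dy": 0.05}
    - {"dx": 0.015, "dy": 0.05}
    - {"dx": 0.015, "dy": 0.05}
    - {"dx": 0.015, "dy": 0.05}
    - {"dx": 0.015, "dy": 0.05}
    - {"dx": -0.015, "dy": 0.05}
    - {"dx": -0.015, "dy": 0.05}
    - {"dx": -0.02, "dy": 0.05}
    - {"dx": -0.02, "dy": 0.05}

```text
$.moves[0]: bad value
```

Run:
```python
from h import *
s=get_state();print(s['t'],s['eef_pos'],np.degrees(s['ee_rot']),s['q'])
W=np.load('top0.npz')['W'].reshape(-1,3)*1000; c=np.load('scene0.npz'); V=c['W'].reshape(-1,3)*1000
a=np.radians(3.9);o=np.array([587.9,46])
for n,w in(('top',W),('scene',V)):
    d=w[:,:2]-o; x=d@[np.cos(a),np.sin(a)]; y=d@[-np.sin(a),np.cos(a)]; z=w[:,2]
    m=(y>98)&(y<157)&(x>-60)&(x<70)&(z>60)&(z<118)
    print(n,m.sum(),[np.round(np.nanpercentile(q[m],[2,10,25,50,75,98]),1) for q in(x,y,z)])
```

```text
0.1 [ 0.15230189 -0.65713286  0.22572699] [ 1.79913982e+02 -1.05831393e-02 -1.66951492e+02] [-1.05488104e+00  3.59300071e-01  1.11343975e-02 -2.65369464e-04
 -1.22412255e+00 -2.88085650e-01]
top 297 [array([ 4.9,  8. , 18.4, 32. , 45.3, 64. ]), array([119. , 119.4, 120.6, 128.2, 135.9, 154.8]), array([ 67.5,  79.8,  95.2, 108.6, 110.4, 113.3])]
scene 348 [array([ 8.2, 17.1, 27.7, 41.2, 54.5, 65.4]), array([117.2, 117.8, 118.6, 120.3, 128.9, 153.9]), array([ 62.8,  70.4,  82.9,  99.4, 108.3, 110.8])]
```

Pad face is at about shelf y=118 from depth. The move rows need every field filled in.

Request:
servo_tool:
  moves:
    - {"dx": 0.04, "dy": 0.03, "dz": 0, "roll": -9, "jaw": 1}
    - {"dx": 0.044, "dy": 0.032, "dz": 0, "roll": 0, "jaw": 1}
    - {"dx": 0.044, "dy": 0.032, "dz": 0, "roll": 0, "jaw": 1}
    - {"dx": 0.044, "dy": 0.032, "dz": 0, "roll": 0, "jaw": 1}
    - {"dx": 0.044, "dy": 0.032, "dz": 0, "roll": 0, "jaw": 1}
    - {"dx": 0.044, "dy": 0.032, "dz": 0, "roll": 0, "jaw": 1}
    - {"dx": 0.044, "dy": 0.032, "dz": 0, "roll": 0, "jaw": 1}
    - {"dx": 0.044, "dy": 0.035, "dz": 0, "roll": 0, "jaw": 1}
    - {"dx": 0.015, "dy": 0.05, "dz": 0, "roll": 0, "jaw": 1}
    - {"dx": 0.015, "dy": 0.05, "dz": 0, "roll": 0, "jaw": 1}

```text
t: 1.35
eef_pos: [0.5308, -0.2988, 0.2257]
ee_rot: [3.141, -0.001, -3.071]
force: [0.3, 0.3, 0.9]
width: 0.0879
gripper_force: 0.0
```

Request:
servo_tool:
  moves:
    - {"dx": 0.015, "dy": 0.05, "dz": 0, "roll": 0, "jaw": 1}
    - {"dx": 0.015, "dy": 0.05, "dz": 0, "roll": 0, "jaw": 1}
    - {"dx": 0.015, "dy": 0.05, "dz": 0, "roll": 0, "jaw": 1}
    - {"dx": 0.015, "dy": 0.05, "dz": 0, "roll": 0, "jaw": 1}
    - {"dx": 0.015, "dy": 0.05, "dz": 0, "roll": 0, "jaw": 1}
    - {"dx": 0.015, "dy": 0.05, "dz": 0, "roll": 0, "jaw": 1}
    - {"dx": -0.015, "dy": 0.05, "dz": 0, "roll": 0, "jaw": 1}
    - {"dx": -0.015, "dy": 0.05, "dz": 0, "roll": 0, "jaw": 1}
    - {"dx": -0.02, "dy": 0.05, "dz": 0, "roll": 0, "jaw": 1}
    - {"dx": -0.02, "dy": 0.05, "dz": 0, "roll": 0, "jaw": 1}

```text
t: 2.6
eef_pos: [0.5494, 0.2009, 0.2262]
ee_rot: [-3.141, -0.001, -3.071]
force: [1.5, 0.5, 0.5]
width: 0.0876
gripper_force: 0.0
```

Request:
servo_tool:
  moves:
    - {"dx": -0.0206, "dy": 0.0442, "dz": 0, "roll": 0, "jaw": 1}
    - {"dx": -0.0206, "dy": 0.0442, "dz": 0, "roll": 0, "jaw": 1}
    - {"dx": -0.0206, "dy": 0.0442, "dz": 0, "roll": 0, "jaw": 1}
    - {"dx": -0.0206, "dy": 0.0442, "dz": 0, "roll": 0, "jaw": 1}
    - {"dx": -0.0206, "dy": 0.0442, "dz": 0, "roll": 0, "jaw": 1}
    - {"dx": 0, "dy": 0, "dz": 0, "roll": 0, "jaw": 1}
    - {"dx": 0, "dy": 0, "dz": -0.04, "roll": 0, "jaw": 1}
    - {"dx": 0, "dy": 0, "dz": -0.04, "roll": 0, "jaw": 1}
    - {"dx": 0, "dy": 0, "dz": -0.03, "roll": 0, "jaw": 1}
    - {"dx": 0, "dy": 0, "dz": -0.013, "roll": 0, "jaw": 1}

```text
t: 3.85
eef_pos: [0.447, 0.419, 0.1016]
ee_rot: [-3.139, -0.002, -3.072]
force: [0.2, 0.3, 0.2]
width: 0.0876
gripper_force: 0.0
```

Request:
servo_tool:
  newtons: 25
  moves:
    - {"dx": 0, "dy": 0, "dz": 0, "roll": 0, "jaw": 0.9}
    - {"dx": 0, "dy": 0, "dz": 0, "roll": 0, "jaw": 0.8}
    - {"dx": 0, "dy": 0, "dz": 0, "roll": 0, "jaw": 0.72}
    - {"dx": 0, "dy": 0, "dz": 0, "roll": 0, "jaw": 0.65}
    - {"dx": 0, "dy": 0, "dz": 0, "roll": 0, "jaw": 0.6}
    - {"dx": 0, "dy": 0, "dz": 0, "roll": 0, "jaw": 0.55}
    - {"dx": 0, "dy": 0, "dz": 0, "roll": 0, "jaw": 0.5}
    - {"dx": 0, "dy": 0, "dz": 0, "roll": 0, "jaw": 0.5}
    - {"dx": 0, "dy": 0, "dz": 0, "roll": 0, "jaw": 0.5}
    - {"dx": 0, "dy": 0, "dz": 0, "roll": 0, "jaw": 0.5}

```text
t: 5.1
eef_pos: [0.4479, 0.4215, 0.1047]
ee_rot: [3.14, 0.002, -3.07]
force: [-1.0, 2.2, 5.9]
width: 0.0602
gripper_force: 25.0
```

Request:
servo_tool:
  moves:
    - {"dx": 0, "dy": 0, "dz": 0.02, "roll": 0, "jaw": 0.5}
    - {"dx": 0, "dy": 0, "dz": 0.045, "roll": 0, "jaw": 0.5}
    - {"dx": 0, "dy": 0, "dz": 0.045, "roll": 0, "jaw": 0.5}
    - {"dx": 0.0144, "dy": -0.046, "dz": 0, "roll": 0, "jaw": 0.5}
    - {"dx": 0.0144, "dy": -0.046, "dz": 0, "roll": 0, "jaw": 0.5}
    - {"dx": 0.0144, "dy": -0.046, "dz": 0, "roll": 0, "jaw": 0.5}
    - {"dx": 0.0144, "dy": -0.046, "dz": 0, "roll": 0, "jaw": 0.5}
    - {"dx": 0.0144, "dy": -0.046, "dz": 0, "roll": 0, "jaw": 0.5}
    - {"dx": 0.0144, "dy": -0.046, "dz": 0, "roll": 0, "jaw": 0.5}
    - {"dx": 0.0144, "dy": -0.046, "dz": 0, "roll": 0, "jaw": 0.5}

```text
t: 6.35
eef_pos: [0.5475, 0.0965, 0.2127]
ee_rot: [-3.141, -0.002, -3.071]
force: [0.3, 0.3, -2.6]
width: 0.0597
gripper_force: 25.0
```

Request:
servo_tool:
  moves:
    - {"dx": 0.0144, "dy": -0.046, "dz": 0, "roll": 0, "jaw": 0.5}
    - {"dx": 0.0144, "dy": -0.046, "dz": 0, "roll": 0, "jaw": 0.5}
    - {"dx": 0.0144, "dy": -0.046, "dz": 0, "roll": 0, "jaw": 0.5}
    - {"dx": 0.0144, "dy": -0.046, "dz": 0, "roll": 0, "jaw": 0.5}
    - {"dx": 0.0144, "dy": -0.046, "dz": 0, "roll": 0, "jaw": 0.5}
    - {"dx": 0, "dy": 0, "dz": 0, "roll": 0, "jaw": 0.5}
    - {"dx": 0, "dy": 0, "dz": -0.03, "roll": 0, "jaw": 0.5}
    - {"dx": 0, "dy": 0, "dz": -0.03, "roll": 0, "jaw": 0.5}
    - {"dx": 0, "dy": 0, "dz": -0.03, "roll": 0, "jaw": 0.5}
    - {"dx": 0, "dy": 0, "dz": 0, "roll": 0, "jaw": 0.5}

```text
t: 7.6
eef_pos: [0.6175, -0.131, 0.1205]
ee_rot: [3.141, -0.007, -3.071]
force: [0.9, 0.2, -2.5]
width: 0.0597
gripper_force: 25.0
```

Run:
```python
from h import *
i,W=cloud("scene"); save('s2.png',i[100:330,150:400],2.5)
```

```text
(no output)
```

View pics/s2.png

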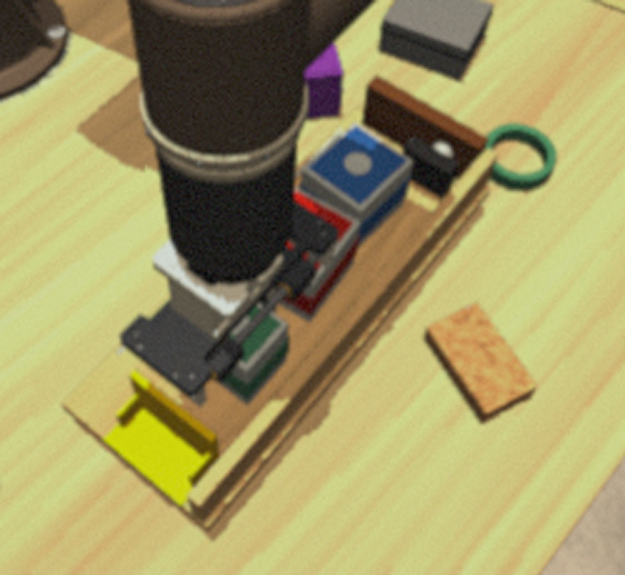

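The held tin (255,350) hangs clear between the red tin and the bookend, over the board. I'll lower it slowly.

Request:
servo_tool:
  moves:
    - {"dx": 0, "dy": 0, "dz": -0.01, "roll": 0, "jaw": 0.5}
    - {"dx": 0, "dy": 0, "dz": -0.008, "roll": 0, "jaw": 0.5}
    - {"dx": 0, "dy": 0, "dz": -0.003, "roll": 0, "jaw": 0.5}
    - {"dx": 0, "dy": 0, "dz": -0.002, "roll": 0, "jaw": 0.5}
    - {"dx": 0, "dy": 0, "dz": -0.001, "roll": 0, "jaw": 0.5}
    - {"dx": 0, "dy": 0, "dz": -0.001, "roll": 0, "jaw": 0.5}
    - {"dx": 0, "dy": 0, "dz": -0.001, "roll": 0, "jaw": 0.5}
    - {"dx": 0, "dy": 0, "dz": 0, "roll": 0, "jaw": 0.5}
    - {"dx": 0, "dy": 0, "dz": 0, "roll": 0, "jaw": 0.5}
    - {"dx": 0, "dy": 0, "dz": 0, "roll": 0, "jaw": 0.5}

```text
t: 8.9
eef_pos: [0.6202, -0.1316, 0.0976]
ee_rot: [-3.142, 0.0, -3.071]
force: [-0.2, -0.4, -2.9]
width: 0.0597
gripper_force: 25.0
```

Request:
servo_tool:
  moves:
    - {"dx": 0, "dy": 0, "dz": -0.001, "roll": 0, "jaw": 0.5}
    - {"dx": 0, "dy": 0, "dz": -0.001, "roll": 0, "jaw": 0.5}
    - {"dx": 0, "dy": 0, "dz": -0.001, "roll": 0, "jaw": 0.5}
    - {"dx": 0, "dy": 0, "dz": -0.001, "roll": 0, "jaw": 0.5}
    - {"dx": 0, "dy": 0, "dz": 0, "roll": 0, "jaw": 0.5}
    - {"dx": 0, "dy": 0, "dz": 0, "roll": 0, "jaw": 0.5}
    - {"dx": 0, "dy": 0, "dz": 0, "roll": 0, "jaw": 0.5}
    - {"dx": 0, "dy": 0, "dz": 0, "roll": 0, "jaw": 0.5}
    - {"dx": 0, "dy": 0, "dz": 0, "roll": 0, "jaw": 0.5}
    - {"dx": 0, "dy": 0, "dz": 0, "roll": 0, "jaw": 0.5}

```text
t: 10.15
eef_pos: [0.6202, -0.1315, 0.0947]
ee_rot: [-3.141, 0.0, -3.071]
force: [-4.8, 1.6, 6.3]
width: 0.0604
gripper_force: 25.0
```

Request:
servo_tool:
  moves:
    - {"dx": 0, "dy": 0, "dz": 0, "roll": 0, "jaw": 0.72}
    - {"dx": 0, "dy": 0, "dz": 0, "roll": 0, "jaw": 0.8}
    - {"dx": 0, "dy": 0, "dz": 0, "roll": 0, "jaw": 0.85}
    - {"dx": 0, "dy": 0, "dz": 0, "roll": 0, "jaw": 0.85}
    - {"dx": 0, "dy": 0, "dz": 0.02, "roll": 0, "jaw": 0.85}
    - {"dx": 0, "dy": 0, "dz": 0.035, "roll": 0, "jaw": 0.85}
    - {"dx": -0.005, "dy": 0, "dz": 0.01, "roll": 0, "jaw": 0.85}
    - {"dx": -0.03, "dy": -0.002, "dz": 0, "roll": 0, "jaw": 0.4}
    - {"dx": -0.03, "dy": -0.002, "dz": 0, "roll": 0, "jaw": 0.12}
    - {"dx": -0.005, "dy": 0, "dz": 0, "roll": 0, "jaw": 0.12}

```text
t: 11.4
eef_pos: [0.5483, -0.1356, 0.1585]
ee_rot: [3.141, -0.001, -3.071]
force: [-0.5, -0.1, 0.0]
width: 0.0501
gripper_force: 0.0
```

```bash
cat > m.py <<'E'
from h import *
import sys
a=np.radians(3.9);o=np.array([587.9,46])
def sh(p):
    d=np.array(p)-o; return np.round([d@[np.cos(a),np.sin(a)],d@[-np.sin(a),np.cos(a)]],1)
def tins(name="top"):
    i,W=cloud(name); W=W*1000; h=cv2.cvtColor(i,cv2.COLOR_RGB2HSV); d=W[...,:2]-o
    x=d@[np.cos(a),np.sin(a)]; y=d@[-np.sin(a),np.cos(a)]; z=W[...,2]
    b=(abs(x)<90)&(y>-300)&(y<155)
    H=h[...,0].astype(int); S=h[...,1]
    for n,lo,hi,zl,zh in(('red',-8,8,126,138),('blue',100,125,126,138),('green',50,85,126,138),('yellow',24,34,112,126)):
        Hm=((H+90)%180-90) if n=='red' else H
        m=b&(z>zl)&(z<zh)&(S>90)&(Hm>=lo)&(Hm<=hi)
        if m.sum()<20: print(n,'none');continue
        m=cv2.morphologyEx(m.astype(np.uint8),cv2.MORPH_OPEN,np.ones((2,2),np.uint8)) if n!='yellow' else m.astype(np.uint8)
        r=cv2.minAreaRect(np.c_[x[m>0],y[m>0]].astype(np.float32)); g=r[2]; g=g-90 if g>45 else g
        print(n,np.round(r[0],1),np.round(r[1],1),'yaw',round(g,1),m.sum())
    return i
if __name__=="__main__":
    s=get_state(); print(s['t'],'tcp',sh(s['eef_pos'][:2]*1000),s['eef_pos'][2])
    i=tins()
    if len(sys.argv)>1: save(sys.argv[1],i[100:220,150:380],3)
E
python3 m.py t3.png
```

```text
11.4 tcp [ -51.9 -178.5] 0.1584545860049103
red none
blue none
green none
yellow none
```

View pics/t3.png

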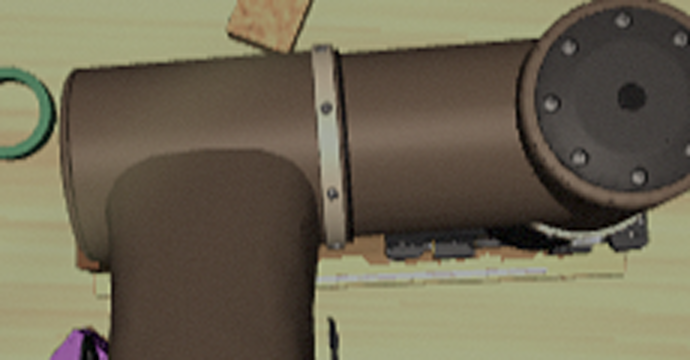

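The arm covers the row in the top view, so I'll use the scene camera for checks. Now I'll push the green tin back.

Request:
servo_tool:
  moves:
    - {"dx": 0, "dy": 0, "dz": -0.03, "roll": 0, "jaw": 0.12}
    - {"dx": 0, "dy": 0, "dz": -0.03, "roll": 0, "jaw": 0.12}
    - {"dx": 0, "dy": 0, "dz": -0.013, "roll": 0, "jaw": 0.12}
    - {"dx": 0.008, "dy": 0.0005, "dz": 0, "roll": 0, "jaw": 0.12}
    - {"dx": 0.008, "dy": 0.0005, "dz": 0, "roll": 0, "jaw": 0.12}
    - {"dx": 0.006, "dy": 0.0005, "dz": 0, "roll": 0, "jaw": 0.12}
    - {"dx": 0.005, "dy": 0.0005, "dz": 0, "roll": 0, "jaw": 0.12}
    - {"dx": 0.004, "dy": 0, "dz": 0, "roll": 0, "jaw": 0.12}
    - {"dx": 0.003, "dy": 0, "dz": 0, "roll": 0, "jaw": 0.12}
    - {"dx": 0.002, "dy": 0, "dz": 0, "roll": 0, "jaw": 0.12}

```text
t: 12.7
eef_pos: [0.5822, -0.1338, 0.0859]
ee_rot: [3.141, -0.007, -3.072]
force: [-22.3, 3.2, 17.3]
width: 0.0106
gripper_force: 10.4
```

Request:
servo_tool:
  moves:
    - {"dx": 0.001, "dy": 0, "dz": 0, "roll": 0, "jaw": 0.12}
    - {"dx": 0.001, "dy": 0, "dz": 0, "roll": 0, "jaw": 0.12}
    - {"dx": 0.001, "dy": 0, "dz": 0, "roll": 0, "jaw": 0.12}
    - {"dx": 0, "dy": 0, "dz": 0, "roll": 0, "jaw": 0.12}
    - {"dx": 0, "dy": 0, "dz": 0, "roll": 0, "jaw": 0.12}
    - {"dx": 0, "dy": 0, "dz": 0, "roll": 0, "jaw": 0.12}
    - {"dx": 0, "dy": 0, "dz": 0, "roll": 0, "jaw": 0.12}
    - {"dx": 0, "dy": 0, "dz": 0, "roll": 0, "jaw": 0.12}
    - {"dx": 0, "dy": 0, "dz": 0, "roll": 0, "jaw": 0.12}
    - {"dx": 0, "dy": 0, "dz": 0, "roll": 0, "jaw": 0.12}

```text
t: 13.95
eef_pos: [0.5821, -0.1338, 0.0859]
ee_rot: [3.141, -0.012, -3.072]
force: [-27.3, 4.3, 22.7]
width: 0.0106
gripper_force: 13.6
```

```bash
sed -i 's/i=tins()/i=tins("scene")/;s/i\[100:220,150:380\],3/i[100:330,150:400],2.5/' m.py; python3 m.py s4.png
```

```text
13.95 tcp [ -18. -179.] 0.08594314807955011
red [ -0.2 -49.6] [69.9 79.3] yaw 4.0 434
blue [-8.4 52.4] [74.5 66.7] yaw -3.9 465
green [  40.  -180.1] [61.1 45.7] yaw 1.2 276
yellow [  14.3 -262.5] [101.1   8.1] yaw 0.3 84
```

View pics/s4.png

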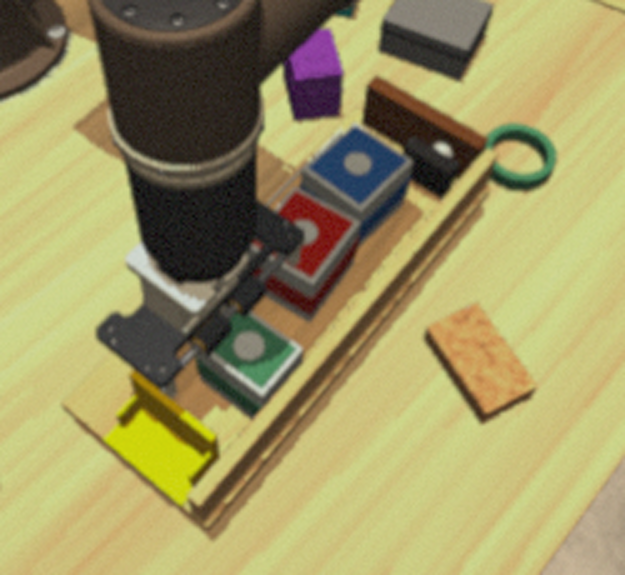

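The green tin's back edge (262,412) lies on the rail line, and the 27 N contact confirms it touches. Next is red.

Request:
servo_tool:
  moves:
    - {"dx": -0.02, "dy": -0.001, "dz": 0, "roll": 0, "jaw": 0.12}
    - {"dx": -0.04, "dy": -0.003, "dz": 0, "roll": 0, "jaw": 0.2}
    - {"dx": -0.003, "dy": 0.043, "dz": 0, "roll": 0, "jaw": 0.4}
    - {"dx": -0.003, "dy": 0.043, "dz": 0, "roll": 0, "jaw": 0.4}
    - {"dx": -0.003, "dy": 0.043, "dz": 0, "roll": 0, "jaw": 0.4}
    - {"dx": 0, "dy": 0, "dz": 0, "roll": 0, "jaw": 0.4}
    - {"dx": 0.01, "dy": 0.0007, "dz": 0, "roll": 0, "jaw": 0.4}
    - {"dx": 0.008, "dy": 0.0005, "dz": 0, "roll": 0, "jaw": 0.4}
    - {"dx": 0.006, "dy": 0.0004, "dz": 0, "roll": 0, "jaw": 0.4}
    - {"dx": 0.006, "dy": 0.0004, "dz": 0, "roll": 0, "jaw": 0.4}

```text
t: 15.25
eef_pos: [0.5497, -0.0075, 0.0853]
ee_rot: [-3.141, -0.002, -3.072]
force: [-5.6, -0.7, 4.7]
width: 0.0348
gripper_force: 2.7
```

Request:
servo_tool:
  moves:
    - {"dx": 0.006, "dy": 0.0004, "dz": 0, "roll": 0, "jaw": 0.4}
    - {"dx": 0.006, "dy": 0.0004, "dz": 0, "roll": 0, "jaw": 0.4}
    - {"dx": 0.005, "dy": 0.0004, "dz": 0, "roll": 0, "jaw": 0.4}
    - {"dx": 0.004, "dy": 0.0003, "dz": 0, "roll": 0, "jaw": 0.4}
    - {"dx": 0.003, "dy": 0.0002, "dz": 0, "roll": 0, "jaw": 0.4}
    - {"dx": 0.002, "dy": 0, "dz": 0, "roll": 0, "jaw": 0.4}
    - {"dx": 0.001, "dy": 0, "dz": 0, "roll": 0, "jaw": 0.4}
    - {"dx": 0.001, "dy": 0, "dz": 0, "roll": 0, "jaw": 0.4}
    - {"dx": 0, "dy": 0, "dz": 0, "roll": 0, "jaw": 0.4}
    - {"dx": 0, "dy": 0, "dz": 0, "roll": 0, "jaw": 0.4}

```text
t: 16.5
eef_pos: [0.5734, -0.0049, 0.0853]
ee_rot: [3.141, -0.008, -3.071]
force: [-20.5, 5.0, 14.3]
width: 0.035
gripper_force: 10.3
```

Request:
servo_tool:
  moves:
    - {"dx": -0.022, "dy": -0.001, "dz": 0, "roll": 0, "jaw": 0.4}
    - {"dx": -0.046, "dy": -0.003, "dz": 0, "roll": 0, "jaw": 0.4}
    - {"dx": -0.003, "dy": 0.035, "dz": 0, "roll": 0, "jaw": 0.4}
    - {"dx": -0.002, "dy": 0.035, "dz": 0, "roll": 0, "jaw": 0.4}
    - {"dx": -0.002, "dy": 0.035, "dz": 0, "roll": 0, "jaw": 0.4}
    - {"dx": 0, "dy": 0, "dz": 0, "roll": 0, "jaw": 0.4}
    - {"dx": 0.012, "dy": 0.0007, "dz": 0, "roll": 0, "jaw": 0.4}
    - {"dx": 0.008, "dy": 0.0005, "dz": 0, "roll": 0, "jaw": 0.4}
    - {"dx": 0.006, "dy": 0.0004, "dz": 0, "roll": 0, "jaw": 0.4}
    - {"dx": 0.006, "dy": 0.0004, "dz": 0, "roll": 0, "jaw": 0.4}

```text
t: 17.75
eef_pos: [0.5351, 0.0972, 0.0853]
ee_rot: [-3.141, -0.001, -3.072]
force: [-3.4, -0.6, 2.5]
width: 0.035
gripper_force: 2.0
```

Request:
servo_tool:
  moves:
    - {"dx": 0.006, "dy": 0.0004, "dz": 0, "roll": 0, "jaw": 0.4}
    - {"dx": 0.006, "dy": 0.0004, "dz": 0, "roll": 0, "jaw": 0.4}
    - {"dx": 0.006, "dy": 0.0004, "dz": 0, "roll": 0, "jaw": 0.4}
    - {"dx": 0.005, "dy": 0.0003, "dz": 0, "roll": 0, "jaw": 0.4}
    - {"dx": 0.004, "dy": 0.0002, "dz": 0, "roll": 0, "jaw": 0.4}
    - {"dx": 0.003, "dy": 0, "dz": 0, "roll": 0, "jaw": 0.4}
    - {"dx": 0.002, "dy": 0, "dz": 0, "roll": 0, "jaw": 0.4}
    - {"dx": 0.002, "dy": 0, "dz": 0, "roll": 0, "jaw": 0.4}
    - {"dx": 0.002, "dy": 0, "dz": 0, "roll": 0, "jaw": 0.4}
    - {"dx": 0, "dy": 0, "dz": 0, "roll": 0, "jaw": 0.4}

```text
t: 19.0
eef_pos: [0.5664, 0.0998, 0.0854]
ee_rot: [-3.141, -0.008, -3.071]
force: [-24.0, 7.5, 16.0]
width: 0.0352
gripper_force: 11.6
```

All three tins read the same rail contact (TCP shelf x about -18). Next I'll go behind the bookend with closed fingers.

Request:
servo_tool:
  newtons: 60
  moves:
    - {"dx": -0.045, "dy": -0.003, "dz": 0, "roll": 0, "jaw": 0.3}
    - {"dx": 0, "dy": 0, "dz": 0.055, "roll": 0, "jaw": 0.2}
    - {"dx": 0, "dy": 0, "dz": 0.055, "roll": 0, "jaw": 0.1}
    - {"dx": 0.0127, "dy": -0.0437, "dz": 0, "roll": 0, "jaw": 0}
    - {"dx": 0.0127, "dy": -0.0437, "dz": 0, "roll": 0, "jaw": 0}
    - {"dx": 0.0127, "dy": -0.0437, "dz": 0, "roll": 0, "jaw": 0}
    - {"dx": 0.0127, "dy": -0.0437, "dz": 0, "roll": 0, "jaw": 0}
    - {"dx": 0.0127, "dy": -0.0437, "dz": 0, "roll": 0, "jaw": 0}
    - {"dx": 0.0127, "dy": -0.0437, "dz": 0, "roll": 0, "jaw": 0}
    - {"dx": 0.0127, "dy": -0.0437, "dz": 0, "roll": 0, "jaw": 0}

```text
t: 20.25
eef_pos: [0.6161, -0.2107, 0.1961]
ee_rot: [-3.141, 0.002, -3.071]
force: [0.7, 0.3, 0.4]
width: 0.0004
gripper_force: 0.0
```

```bash
python3 m.py s5.png
```

```text
20.25 tcp [  10.7 -258. ] 0.19610703036701388
red [ 37.7 -53.3] [79.3 69.7] yaw -0.5 693
blue [37.2 55. ] [65.8 74.6] yaw 2.0 503
green [  29.  -192.2] [34.6 74.9] yaw -32.9 335
yellow [ -17.6 -136.6] [ 94.6 280.7] yaw 13.3 27
```

View pics/s5.png

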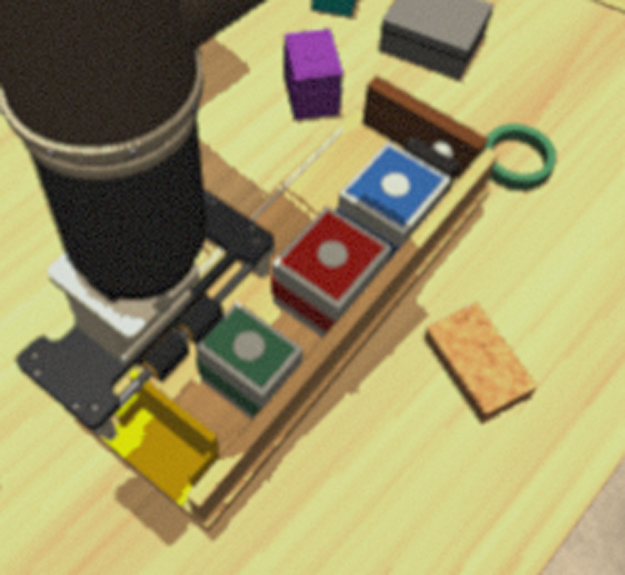

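The tins stand square along the rail: green (250,350), red (332,255), blue (395,187). I'll descend behind the plate.

Request:
servo_tool:
  moves:
    - {"dx": 0.01, "dy": -0.042, "dz": 0, "roll": 0, "jaw": 0}
    - {"dx": 0, "dy": 0, "dz": 0, "roll": 0, "jaw": 0}
    - {"dx": 0, "dy": 0, "dz": -0.04, "roll": 0, "jaw": 0}
    - {"dx": 0, "dy": 0, "dz": -0.04, "roll": 0, "jaw": 0}
    - {"dx": 0, "dy": 0, "dz": -0.031, "roll": 0, "jaw": 0}
    - {"dx": 0, "dy": 0, "dz": 0, "roll": 0, "jaw": 0}
    - {"dx": 0, "dy": 0, "dz": 0, "roll": 0, "jaw": 0}
    - {"dx": -0.0003, "dy": 0.005, "dz": 0, "roll": 0, "jaw": 0}
    - {"dx": -0.0003, "dy": 0.005, "dz": 0, "roll": 0, "jaw": 0}
    - {"dx": -0.0003, "dy": 0.005, "dz": 0, "roll": 0, "jaw": 0}

```text
t: 21.55
eef_pos: [0.6246, -0.2359, 0.0854]
ee_rot: [-3.141, 0.001, -3.071]
force: [-0.1, -3.9, 0.8]
width: 0.0005
gripper_force: 1.7
```

Request:
servo_tool:
  moves:
    - {"dx": -0.0003, "dy": 0.005, "dz": 0, "roll": 0, "jaw": 0}
    - {"dx": -0.0003, "dy": 0.005, "dz": 0, "roll": 0, "jaw": 0}
    - {"dx": -0.0003, "dy": 0.005, "dz": 0, "roll": 0, "jaw": 0}
    - {"dx": -0.0003, "dy": 0.005, "dz": 0, "roll": 0, "jaw": 0}
    - {"dx": -0.0003, "dy": 0.005, "dz": 0, "roll": 0, "jaw": 0}
    - {"dx": -0.0003, "dy": 0.005, "dz": 0, "roll": 0, "jaw": 0}
    - {"dx": -0.0003, "dy": 0.005, "dz": 0, "roll": 0, "jaw": 0}
    - {"dx": -0.0003, "dy": 0.005, "dz": 0, "roll": 0, "jaw": 0}
    - {"dx": -0.0003, "dy": 0.005, "dz": 0, "roll": 0, "jaw": 0}
    - {"dx": -0.0003, "dy": 0.005, "dz": 0, "roll": 0, "jaw": 0}

```text
t: 22.8
eef_pos: [0.6212, -0.1861, 0.0846]
ee_rot: [-3.141, -0.0, -3.071]
force: [1.6, -6.7, 4.2]
width: 0.0003
gripper_force: 3.3
```

```bash
python3 m.py s6.png
```

```text
22.8 tcp [  17.4 -233.8] 0.08461994502895331
red [ 38.4 -52.5] [79.5 70.7] yaw -1.2 691
blue [37.3 55.1] [61.3 78.9] yaw 10.8 497
green [  41. -177.] [57.7 44.6] yaw 0.5 157
yellow none
```

View pics/s6.png

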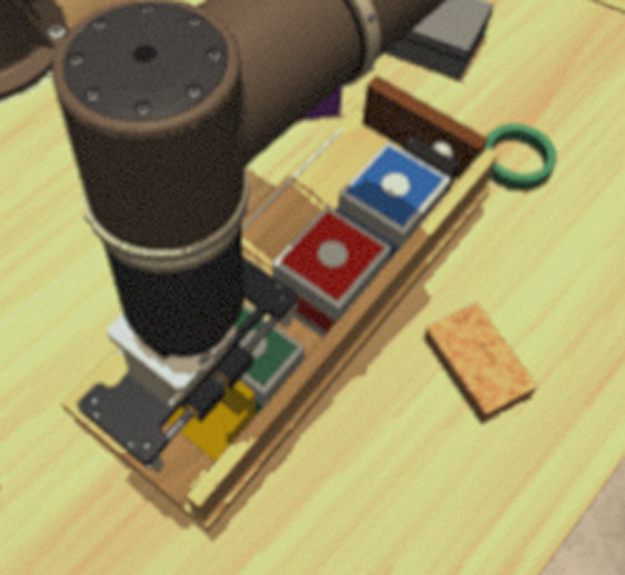

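The bookend has reached the green tin (270,350) and everything is still square. Push on.

Request:
servo_tool:
  moves:
    - {"dx": -0.0003, "dy": 0.005, "dz": 0, "roll": 0, "jaw": 0}
    - {"dx": -0.0003, "dy": 0.005, "dz": 0, "roll": 0, "jaw": 0}
    - {"dx": -0.0003, "dy": 0.005, "dz": 0, "roll": 0, "jaw": 0}
    - {"dx": -0.0003, "dy": 0.005, "dz": 0, "roll": 0, "jaw": 0}
    - {"dx": -0.0003, "dy": 0.005, "dz": 0, "roll": 0, "jaw": 0}
    - {"dx": -0.0003, "dy": 0.005, "dz": 0, "roll": 0, "jaw": 0}
    - {"dx": -0.0003, "dy": 0.005, "dz": 0, "roll": 0, "jaw": 0}
    - {"dx": -0.0003, "dy": 0.005, "dz": 0, "roll": 0, "jaw": 0}
    - {"dx": -0.0003, "dy": 0.005, "dz": 0, "roll": 0, "jaw": 0}
    - {"dx": -0.0003, "dy": 0.005, "dz": 0, "roll": 0, "jaw": 0}

```text
t: 24.1
eef_pos: [0.6178, -0.1365, 0.0846]
ee_rot: [-3.141, -0.001, -3.071]
force: [-0.1, -6.1, 4.8]
width: 0.0005
gripper_force: 3.8
```

Request:
servo_tool:
  moves:
    - {"dx": -0.0002, "dy": 0.003, "dz": 0, "roll": 0, "jaw": 0}
    - {"dx": -0.0002, "dy": 0.003, "dz": 0, "roll": 0, "jaw": 0}
    - {"dx": -0.0002, "dy": 0.003, "dz": 0, "roll": 0, "jaw": 0}
    - {"dx": -0.0002, "dy": 0.003, "dz": 0, "roll": 0, "jaw": 0}
    - {"dx": -0.0002, "dy": 0.003, "dz": 0, "roll": 0, "jaw": 0}
    - {"dx": -0.0002, "dy": 0.002, "dz": 0, "roll": 0, "jaw": 0}
    - {"dx": -0.0002, "dy": 0.002, "dz": 0, "roll": 0, "jaw": 0}
    - {"dx": -0.0002, "dy": 0.002, "dz": 0, "roll": 0, "jaw": 0}
    - {"dx": -0.0002, "dy": 0.002, "dz": 0, "roll": 0, "jaw": 0}
    - {"dx": -0.0002, "dy": 0.002, "dz": 0, "roll": 0, "jaw": 0}

```text
t: 25.35
eef_pos: [0.6161, -0.112, 0.0846]
ee_rot: [-3.14, -0.0, -3.071]
force: [1.8, -9.6, 4.2]
width: 0.0005
gripper_force: 5.0
```

```bash
python3 m.py s7.png
```

```text
25.35 tcp [  17.4 -159.6] 0.08464404025147579
red [ 36.8 -27.8] [77.4 70.4] yaw -1.9 444
blue [38.  58.1] [65.9 74.8] yaw 0.4 488
green [  57.9 -103.8] [21.2 43.9] yaw 5.1 127
yellow none
```

View pics/s7.png

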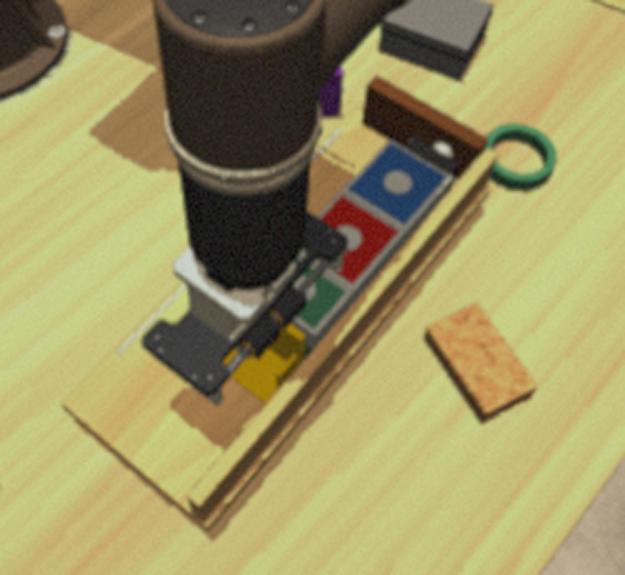

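The row is closed up: blue (400,182), red (350,238), green (320,298). About 14 mm remain to the pad, so I'll go slowly.

Request:
servo_tool:
  moves:
    - {"dx": -0.0001, "dy": 0.001, "dz": 0, "roll": 0, "jaw": 0}
    - {"dx": -0.0001, "dy": 0.001, "dz": 0, "roll": 0, "jaw": 0}
    - {"dx": -0.0001, "dy": 0.001, "dz": 0, "roll": 0, "jaw": 0}
    - {"dx": -0.0001, "dy": 0.001, "dz": 0, "roll": 0, "jaw": 0}
    - {"dx": -0.0001, "dy": 0.001, "dz": 0, "roll": 0, "jaw": 0}
    - {"dx": -0.0001, "dy": 0.001, "dz": 0, "roll": 0, "jaw": 0}
    - {"dx": -0.0001, "dy": 0.001, "dz": 0, "roll": 0, "jaw": 0}
    - {"dx": -0.0001, "dy": 0.001, "dz": 0, "roll": 0, "jaw": 0}
    - {"dx": -0.0001, "dy": 0.001, "dz": 0, "roll": 0, "jaw": 0}
    - {"dx": -0.0001, "dy": 0.001, "dz": 0, "roll": 0, "jaw": 0}

```text
t: 26.65
eef_pos: [0.6154, -0.102, 0.0847]
ee_rot: [-3.141, 0.0, -3.071]
force: [2.4, -8.2, 2.3]
width: 0.0005
gripper_force: 4.7
```

Request:
servo_tool:
  moves:
    - {"dx": 0, "dy": 0.0005, "dz": 0, "roll": 0, "jaw": 0}
    - {"dx": 0, "dy": 0.0005, "dz": 0, "roll": 0, "jaw": 0}
    - {"dx": 0, "dy": 0.0005, "dz": 0, "roll": 0, "jaw": 0}
    - {"dx": 0, "dy": 0.0005, "dz": 0, "roll": 0, "jaw": 0}
    - {"dx": 0, "dy": 0.0005, "dz": 0, "roll": 0, "jaw": 0}
    - {"dx": 0, "dy": 0.0005, "dz": 0, "roll": 0, "jaw": 0}
    - {"dx": 0, "dy": 0, "dz": 0, "roll": 0, "jaw": 0}
    - {"dx": 0, "dy": 0, "dz": 0, "roll": 0, "jaw": 0}
    - {"dx": 0, "dy": 0, "dz": 0, "roll": 0, "jaw": 0}
    - {"dx": 0, "dy": 0, "dz": 0, "roll": 0, "jaw": 0}

```text
t: 27.9
eef_pos: [0.6153, -0.099, 0.0846]
ee_rot: [-3.141, -0.0, -3.071]
force: [2.0, -10.4, 3.8]
width: -0.0001
gripper_force: 4.7
```

Request:
servo_tool:
  moves:
    - {"dx": 0, "dy": 0.0005, "dz": 0, "roll": 0, "jaw": 0}
    - {"dx": 0, "dy": 0.0005, "dz": 0, "roll": 0, "jaw": 0}
    - {"dx": 0, "dy": 0.0005, "dz": 0, "roll": 0, "jaw": 0}
    - {"dx": 0, "dy": 0.0005, "dz": 0, "roll": 0, "jaw": 0}
    - {"dx": 0, "dy": 0.0005, "dz": 0, "roll": 0, "jaw": 0}
    - {"dx": 0, "dy": 0.0005, "dz": 0, "roll": 0, "jaw": 0}
    - {"dx": 0, "dy": 0, "dz": 0, "roll": 0, "jaw": 0}
    - {"dx": 0, "dy": 0, "dz": 0, "roll": 0, "jaw": 0}
    - {"dx": 0, "dy": 0, "dz": 0, "roll": 0, "jaw": 0}
    - {"dx": 0, "dy": 0, "dz": 0, "roll": 0, "jaw": 0}

```text
t: 29.15
eef_pos: [0.615, -0.0962, 0.0846]
ee_rot: [-3.14, -0.001, -3.071]
force: [1.6, -9.5, 3.9]
width: 0.0004
gripper_force: 5.2
```

Request:
servo_tool:
  moves:
    - {"dx": 0, "dy": 0.0005, "dz": 0, "roll": 0, "jaw": 0}
    - {"dx": 0, "dy": 0.0005, "dz": 0, "roll": 0, "jaw": 0}
    - {"dx": 0, "dy": 0.0005, "dz": 0, "roll": 0, "jaw": 0}
    - {"dx": 0, "dy": 0.0005, "dz": 0, "roll": 0, "jaw": 0}
    - {"dx": 0, "dy": 0.0005, "dz": 0, "roll": 0, "jaw": 0}
    - {"dx": 0, "dy": 0.0005, "dz": 0, "roll": 0, "jaw": 0}
    - {"dx": 0, "dy": 0, "dz": 0, "roll": 0, "jaw": 0}
    - {"dx": 0, "dy": 0, "dz": 0, "roll": 0, "jaw": 0}
    - {"dx": 0, "dy": 0, "dz": 0, "roll": 0, "jaw": 0}
    - {"dx": 0, "dy": 0, "dz": 0, "roll": 0, "jaw": 0}

```text
t: 30.4
eef_pos: [0.615, -0.096, 0.0847]
ee_rot: [-3.137, -0.001, -3.072]
force: [3.5, -25.0, 2.1]
width: 0.0004
gripper_force: 12.0
```

The row is firm at the pad: motion stopped and the push is 25 N. I'll back off, rise and look.

Request:
servo_tool:
  moves:
    - {"dx": 0, "dy": -0.003, "dz": 0, "roll": 0, "jaw": 0}
    - {"dx": 0, "dy": -0.005, "dz": 0, "roll": 0, "jaw": 0}
    - {"dx": 0.001, "dy": -0.014, "dz": 0, "roll": 0, "jaw": 0}
    - {"dx": 0, "dy": 0, "dz": 0.05, "roll": 0, "jaw": 0}
    - {"dx": 0, "dy": 0, "dz": 0.06, "roll": 0, "jaw": 0}
    - {"dx": 0, "dy": -0.055, "dz": 0.02, "roll": 0, "jaw": 0}
    - {"dx": -0.01, "dy": -0.055, "dz": 0, "roll": 0, "jaw": 0}
    - {"dx": -0.02, "dy": -0.055, "dz": 0, "roll": 0, "jaw": 0}
    - {"dx": -0.02, "dy": -0.055, "dz": 0, "roll": 0, "jaw": 0}
    - {"dx": -0.03, "dy": -0.05, "dz": 0, "roll": 0, "jaw": 0}

```text
t: 31.65
eef_pos: [0.5353, -0.3858, 0.2137]
ee_rot: [3.141, -0.001, -3.071]
force: [0.0, -0.3, 0.7]
width: 0.0005
gripper_force: 0.0
```

```bash
python3 m.py s8.png; python3 -c "
from m import *
tins('top')"
```

```text
31.65 tcp [ -81.9 -427.2] 0.2136935516860353
red [ 37.8 -12.9] [78.6 70.1] yaw 0.4 653
blue [38.2 74.4] [77.3 67.1] yaw -1.2 495
green [ 38.3 -87.1] [65.3 45.7] yaw 0.3 306
yellow [  15.5 -121.4] [99.9 10.8] yaw 0.4 192
red [ 30.5 -15.5] [75.4 69. ] yaw -2.1 668
blue [nan nan] [0. 0.] yaw 0.0 643
green [0. 0.] [0. 0.] yaw 0.0 0
yellow [  14.8 -120.8] [99.4  7.8] yaw 0.2 107
```

View pics/s8.png

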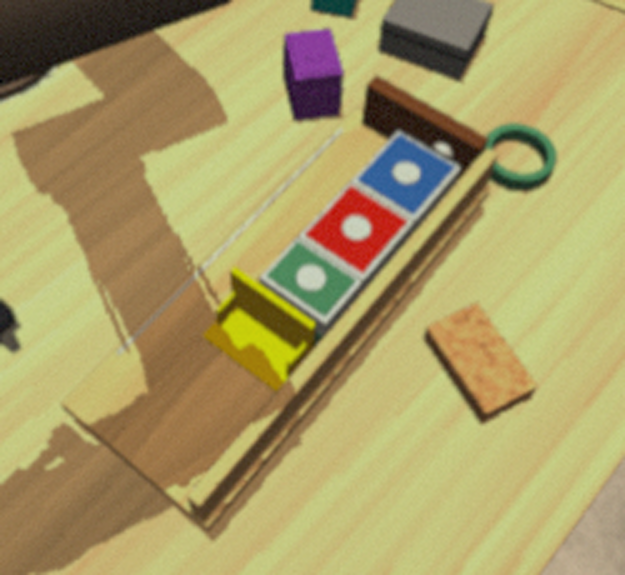

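The row is closed, square and flush. One numeric check of the lids as a single block, from the top camera.

Run:
```python
from m import *
i,W=cloud("top");W=W*1000
d=W[...,:2]-o; x=d@[np.cos(a),np.sin(a)]; y=d@[-np.sin(a),np.cos(a)]; z=W[...,2]
m=(z>126)&(z<138)&(abs(x)<100)&(y>-140)&(y<150)
print(m.sum(),cv2.minAreaRect(np.c_[x[m],y[m]].astype(np.float32)))
for lo,hi in((-112,-62),(-54,26),(34,114)):
    k=m&(y>lo)&(y<hi); e=[(np.percentile(x[k&(abs(y-c)<5)],2),np.percentile(x[k&(abs(y-c)<5)],98)) for c in np.linspace(lo+6,hi-6,4)]
    print(np.round(e,1).tolist())
```

```text
2747 ((35.089717864990234, 1.3920211791992188), (80.7031021118164, 236.28729248046875), 0.089574433863163)
[[-4.2, 73.6], [-3.5, 74.1], [-4.1, 72.1], [-3.6, 72.0]]
[[-4.9, 73.5], [-4.4, 73.3], [-2.7, 71.7], [-4.7, 73.4]]
[[-4.1, 72.6], [-2.6, 71.7], [-4.8, 73.9], [-4.0, 71.7]]
```

```bash
python3 -c "
from station import *
print(job_done())"
```

```text
the job is handed in; nothing more can be done
None
```

I handed the job in at about 32 s; the verdict wasn't shown. In the last pictures the green, red and blue tins stand square against the rail with no visible gaps. The bookend pushed the row firm against the stop pad with a 25 N peak, a bit over the 20 N target.

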